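# Close up the slit-roll mandrel

## Robot

A 6-joint arm with a two-finger parallel gripper is mounted at the origin on a cart in front of the work surface, level with it; the furniture and walls round the work are solid. World frame = base frame: x ahead of the robot, y to its left, z up, the work surface at z = 0. Lengths are in m, angles in rad, forces in N, time in s.
With the tool pointing down it reaches from about 0.375 to 0.9 m from the base axis. Payload 3.1 kg.
Tool frame: the origin (TCP) lies midway between the tips of the shut fingers; the grasp point (between the pads) lies 19 mm behind it; z points along the fingers, y is the line along which they close (so a half turn about z gives the same grasp; the last joint's range is limited). The gripper opens to 85 mm and grips with 20 to 120 N. Pads are 22 mm wide; open, the fingers measure 114 mm over their backs; the gripper's body (76 mm by 85 mm) begins 54 mm behind the grasp point. The pads swing forward as they close: fully open they stand 13 mm farther back than shut.
Start: joints at [-1.438, 0.527, 1.433, -0, 1.181, -0.178], TCP at [0.192, -0.595, 0.231] pointing down, gripper open.
Joint ranges: [-3.08, 3.08], [-0.75, 2.2], [0.22, 2.44], [-1.43, 4.57], [0, 2.65], [-2.85, 2.85]. Speed limits (rad/s): [2.79, 2.79, 3.14, 3.14, 3.14, 3.14].

## Interface

Orientations are given as a unit quaternion [x, y, z, w].
In Python, from station import manip gives the robot as it stands.
- The arm moves only by the tool move_arm, never from a script. Its argument "increments" is a list that holds one entry, the list of rows, each a list of 5 numbers: the gripper's target within -1 to 1 (shut at 1, half-way at 0, fully open at -1), then the shift along the world's x, y, z in m, then the turn about the world's z in degrees. In form: [[[fingers, dx, dy, dz, twist], ...]]. A call has 1 to 8 rows; each row shifts and turns the commanded pose from where the row before left it; what a row does not reach is not made up. A row lasts 1/10 s, in which the tool goes at most 50 mm and 8.59 degrees, less where a joint would pass 70% of its speed; a pose out of reach is approached as far as the arm can. A call with a gripper value outside its range is refused whole. The fingers move at their own pace and stop on an object; "newtons" is the grip in N (left out, the last holds). Time passes only in rows, so rows that do not move let the fingers close. It gives the time, the measured TCP pose, the force, the opening and the grip force at its end, in the units of the state.
- manip.sense(): the state, without advancing time (a new reading comes with each control period).
- manip.snapshot(name): name is "scene" or "top"; returns a dict with "img" (480x640x3 uint8, red, green, blue), "fx", "fy", "cx", "cy" (pixels), "world_to_cam" (4x4, takes a point from world to camera coordinates). Camera axes: x right, y down, z forward; pixel columns grow to the right and rows downward; lengths in m; the calibration is good to about 2 mm. A picture is of the moment at which its call begins. There is no depth.
- manip.sign_off(): hands the job in; it is judged then, once.
Trained networks look in the newest picture that a camera, given by its name, has taken for a name from the list of things; names that differ only in an ending like _2 or _b are one class to them, and where a whole thing is asked for, a point or a joint stands for the part that bears it (a point fixed in the world has none). Each returns a list of dicts, best first, with "confidence" (0 to 1); they miss things now and then, are a little off and sometimes report something else, mostly with a low value. They report only what shows in the picture. A call takes as long as a camera call.
- manip.spot_in(label, camera): "xyz" ([x, y, z] in m, in world coordinates, good to about 4 mm: the middle of the surface that is visible of it).
- manip.mark_of(label, camera): "xyz" ([x, y, z] in m, in world coordinates, good to about 4 mm: a listed point, or the origin of a listed thing).
The state is a dict: "t": time; "q": joint angles; "qd": joint speeds; "tau": joint torques, N m; "tcp_pos": TCP position; "tool_rot": TCP orientation; "force": force on the tool from outside, world axes, zero at the start; "ft_torque": the same for the moment, N m; "finger_gap": opening from 0.0 (shut) to 1.0 (fully open); "gripper_force": force on a finger pad.
Only numpy, scipy, OpenCV 4.12 (cv2) and the standard library are available. Lean on these libraries where they do the work, as an engineer would, in place of code of your own. Each camera call takes 0.05 s, during which the arm holds its last target. There are 200 camera calls.

## Task

Close up the slit-roll mandrel: turn the holed clamping plate until its four holes line up with the mandrel's four studs and slide it down, boss upward, until it lies flat on the packed film rolls. Then put the taper key, flat side down and nose first, through the spindle's slot above the plate and push it home until it wedges tight under the cross pin, so that the rolls are locked. Let go and leave the other things on the bench where they are.

Things in the scene. Friction and masses are not known exactly. Their poses are not given: they have to be found in the camera images.
- mandrel: Upright film-roll mandrel, fixed: grey round foot 160 mm wide; aluminium hub 98 mm wide inside three stacked white slit rolls (139 mm wide, 22 mm high each). Origin: centre of the foot's underside, z up. The top roll's upper face is at z = 86 mm, the hub's top at z = 84 mm.
- mandrel_studs (a point): On the mandrel's axis at the studs' tops, z = 102 mm; axes as the mandrel's. Four steel studs 12 mm in diameter rise from the hub at 42 mm from the axis, on +x, +y, -x and -y; their last 5 mm taper to 7 mm.
- mandrel_slot (a point): On the mandrel's axis at z = 135 mm, the underside of the cross pin; axes as the mandrel's. Round steel spindle 30 mm in diameter, top at z = 150 mm, with a slot 15 mm wide right through it along y, from z = 112 mm up to the pin (10 mm in diameter, along x).
- plate: Loose aluminium clamping plate, about 0.5 kg: disc 150 mm wide, 12 mm thick, bore 36 mm, four through holes of 14.5 mm at 42 mm from the centre on +x, +y, -x and -y (any quarter turn fits). Origin: centre of the underside; z up. Seated on the rolls its underside is at z = 86 mm and the studs stand 4 mm proud of it.
- plate_boss (a point): Centre of the top of the plate's boss, 34 mm above its underside. Eight-sided boss round the bore, 56 mm across flats, 22 mm above the disc; flats face the four holes and midway between them. Gripped midway between the holes, the fingertips stay clear of the studs. Its top is at z = 120 mm when seated.
- key: Loose dark steel taper key, about 0.15 kg, 140 mm long, 12 mm wide. Origin: on the flat underside at mid-length; x towards the thin nose (8 mm high, at x = +70 mm), z up. Upper side rises 1 in 10 towards the head; 15 mm high at the origin. Lying on the seated plate's boss it meets the cross pin when its origin is on the mandrel's axis.
- key_head (a point): Middle of the key's head, at x = -60 mm, 13 mm above the underside: a block 20 mm long, 20 mm wide, 26 mm high at the thick end, to grip and to push on. The key goes in from either end of the slot, rubs as it wedges and then holds by friction; pushing it with 10 to 20 N makes it tight.
- core_cap_a: bystander: dark plastic core end cap, 63 mm wide, 22 mm high; origin: centre of its underside
- core_cap_b: bystander: second dark plastic core end cap, like the first
- tally_counter: bystander: small round chrome and black hand counter, 43 x 70 x 28 mm; origin: centre of its underside
- grip_weight_a: bystander: turned steel paper weight with a knob, 48 mm wide, 50 mm high; origin: centre of its underside
- loupe: bystander: black eyepiece loupe standing on the bench, 39 mm wide, 38 mm high; origin: centre of its underside

How it is judged:
On the way:
1. the plate lies seated on the rolls with all four studs through its holes (z of plate in the frame of mandrel below 0.0885 m and horizontal distance between plate and mandrel below 0.004 m and angle between plate's own z axis and vertical below 0.03 rad), for 0.2 s.
At the end, for the whole second after the job is handed in: The plate lies flat on the rolls (underside within 2.5 mm of 86 mm up, centred within 4 mm, studs through its holes); the key lies on the boss in the slot, its mid-length within 9 mm of the spindle's axis, and presses on the mandrel with over 0.5 N; both at rest and released (all of step 1 and z of plate in the frame of mandrel above 0.0835 m and horizontal distance between key and mandrel below 0.009 m and z of key in the frame of mandrel between 0.117 and 0.123 m and contact force between key and mandrel above 0.5 N and linear speed of each of plate, key below 0.01 m/s); the robot touches nothing.
It fails at once if a core cap, the paper weight, the counter or the loupe is pushed more than 30 mm (distance of any of core_cap_a, core_cap_b, grip_weight_a, tally_counter, loupe from where it was at the start of the episode above 0.03 m).
It also fails if it takes over 72 s, if anything falls off the work surface, if the arm or the gripper's body presses on something with over 40 N, if the wrist force passes 120 N, or if a joint passes its speed limit or range.

## Working session

There is one attempt and no reset: what is moved stays moved. The work goes in short steps, Python scripts to look and compute and a tool call to move; the robot and the scene stay as the last step left them, time stands still between calls to the robot, and variables do not carry over. Pictures are saved under pics/ and viewed, at most 10 in all, crops included, and the job is handed in when it is done.

Besides the shell and the picture viewer there is one more tool, called after "Request:" by a JSON object that holds its "name" and its "arguments", one argument or row to a line. move_arm: Moves the arm, as the interface text tells. Its arguments: {"type":"object","properties":{"increments":{"type":"array","items":{"type":"array","items":{"type":"array","items":{"type":"number"}}}},"newtons":{"type":"number"}},"required":["increments"]}

```bash
mkdir -p pics; cat > h.py <<'E'
import numpy as np,cv2
from station import manip
def snap(cam,name):
    s=manip.snapshot(cam); cv2.imwrite(f'pics/{name}.png',s['img'][:,:,::-1]); return s
def proj(s,p):
    c=np.array(s['world_to_cam'])@np.r_[p,1]; return np.round([s['fx']*c[0]/c[2]+s['cx'],s['fy']*c[1]/c[2]+s['cy']],1)
def unproj(s,u,v,z):
    M=np.array(s['world_to_cam']);R=M[:3,:3];t=M[:3,3];o=-R.T@t
    d=R.T@np.array([(u-s['cx'])/s['fx'],(v-s['cy'])/s['fy'],1]);return o+d*(z-o[2])/d[2]
E
python3 - <<'E'
from h import *
for c in ['top','scene']:
    s=snap(c,c+'0'); M=np.array(s['world_to_cam']); print(c,'cam at',-M[:3,:3].T@M[:3,3],s['fx'])
    for l in ['mandrel','mandrel_studs','mandrel_slot','plate','plate_boss','key','key_head','core_cap_a','tally_counter','grip_weight_a','loupe']:
        print(l,[(np.round(d['xyz'],4).tolist(),round(d['confidence'],2),proj(s,d['xyz']).tolist()) for d in manip.mark_of(l,c)[:3]])
x=manip.sense();print(x['t'],x['tcp_pos'],x['tool_rot'],x['finger_gap'])
E
```

```text
top cam at [ 0.36539076 -0.04937445  1.23897661] 525.0242520981366
mandrel [([0.4524, -0.0813, -0.0012], 0.68, [331.5, 294.6]), ([0.6576, -0.0602, 0.0008], 0.58, [324.1, 209.3])]
mandrel_studs [([0.6519, -0.0612, 0.1024], 0.59, [325.1, 201.3]), ([0.617, -0.3829, 0.0004], 0.18, [458.0, 228.5])]
mandrel_slot [([0.6587, -0.0566, 0.1323], 0.79, [323.3, 194.9])]
plate [([0.4481, -0.0815, 0.0011], 0.95, [331.5, 296.4])]
plate_boss [([0.4494, -0.0818, 0.0354], 0.82, [332.1, 294.8])]
key [([0.4877, 0.1846, -0.0016], 0.94, [219.5, 277.4])]
key_head [([0.5022, 0.1348, 0.0169], 0.62, [239.7, 270.8]), ([0.454, -0.0792, -0.001], 0.34, [330.6, 293.9])]
core_cap_a [([0.7084, 0.1803, 0.0046], 0.83, [225.5, 186.5]), ([0.6559, 0.1192, -0.0008], 0.68, [250.0, 208.7])]
tally_counter [([0.7584, 0.1079, 0.0019], 0.81, [256.2, 167.7]), ([0.6595, 0.1196, 0.0015], 0.7, [249.8, 207.0])]
grip_weight_a [([0.6182, -0.3849, 0.0024], 0.79, [459.0, 227.9])]
loupe [([0.3841, 0.3045, 0.0017], 0.69, [165.6, 320.5])]
scene cam at [-0.26844044  0.75288992  0.62006629] 590.0254286421082
mandrel [([0.6579, -0.0638, -0.001
[... 171 characters left out ...]
8, -0.08, 0.0018], 0.75, [378.8, 283.6])]
plate_boss [([0.4514, -0.0801, 0.0337], 0.94, [378.9, 270.0])]
key [([0.6158, -0.3824, 0.0045], 0.66, [409.3, 221.1])]
key_head [([0.4992, 0.1342, 0.013], 0.81, [286.0, 306.3])]
core_cap_a [([0.6647, 0.1201, -0.0009], 0.89, [242.0, 279.6]), ([0.7093, 0.1843, -0.0016], 0.76, [205.1, 282.4])]
tally_counter [([0.7523, 0.1084, -0.0011], 0.79, [223.4, 264.1])]
grip_weight_a [([0.6168, -0.3781, 0.0044], 0.61, [408.0, 221.5])]
loupe [([0.6169, -0.383, 0.0068], 0.66, [409.2, 220.2]), ([0.3865, 0.3044, -0.0032], 0.61, [250.4, 378.2])]
1.2 [ 0.19174869 -0.59483424  0.23130903] [ 9.87872671e-01  1.55266179e-01 -7.29796579e-06 -1.36102375e-05] 0.9999824115381508
```

```bash
python3 - <<'E'
import cv2
a=cv2.imread('pics/top0.png')
A=cv2.resize(a[150:350,190:390],(0,0),fx=3,fy=3,interpolation=cv2.INTER_CUBIC);cv2.imwrite('pics/top0c.png',A)
E
```

```text
(no output)
```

View pics/top0c.png

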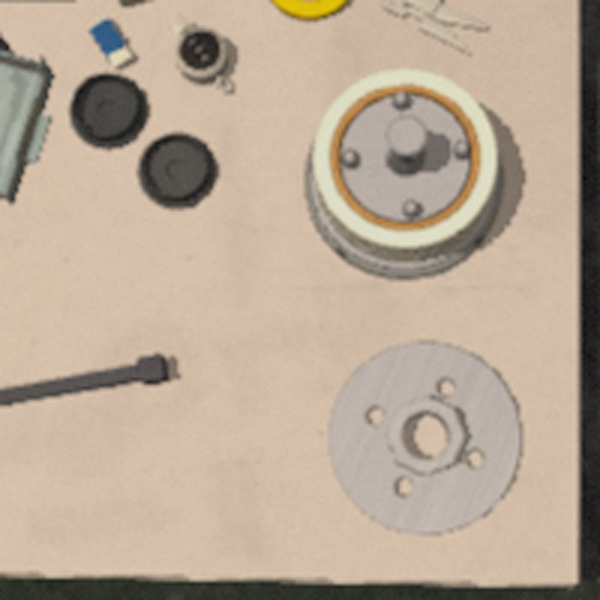

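View pics/scene0.png

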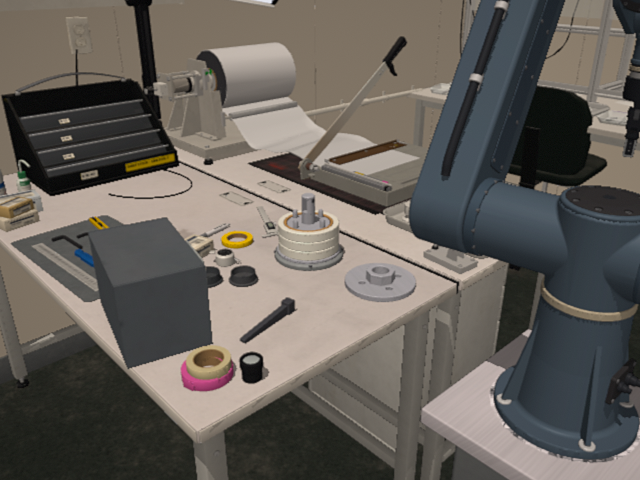

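The top view (crop = 3×, offset 190,150) shows the studs at about (402,100), (350,158), (412,208), (461,149). The plate holes are at (446,387), (375,414), (403,486), (475,458), and the key's head is at (152,368) with its nose to the left. Next I'll enlarge the plate and mandrel to refine these.

```bash
python3 - <<'E'
from h import *
a=cv2.imread('pics/top0.png')
f=lambda x,y:cv2.resize(a[y:y+70,x:x+66],(396,420),interpolation=cv2.INTER_CUBIC)
cv2.imwrite('pics/z.png',np.hstack([f(292,170),f(298,261)]))
E
```

```text
(no output)
```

View pics/z.png

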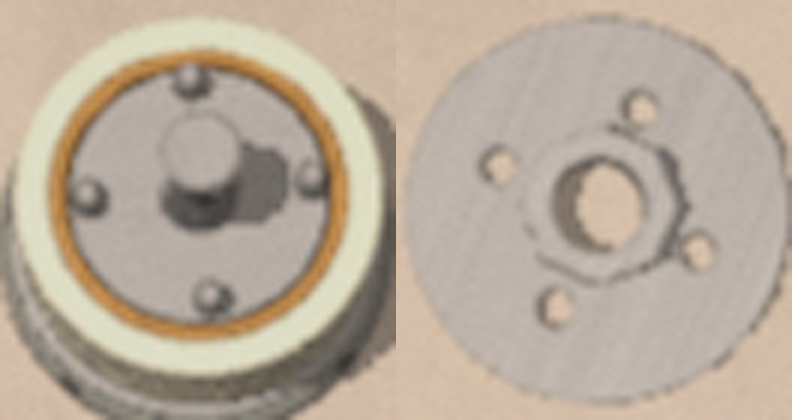

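```bash
python3 - <<'E'
from h import *
s=manip.snapshot('top')
px=lambda X,Y,x0,y0:(x0+(X+.5)/6-.5,y0+(Y+.5)/6-.5)
U=lambda X,Y,x0,y0,z:unproj(s,*px(X,Y,x0,y0),z)[:2]
m=lambda X,Y,z:U(X,Y,292,170,z); p=lambda X,Y,z:U(X-396,Y,298,261,z)
print('roll',m(201,197,.086),'spindle',m(201,152,.150))
S=np.array([m(*q,.102) for q in [(191,76),(88,190),(213,292),(314,175)]]);print('studs',S.mean(0))
H=np.array([p(*q,.012) for q in [(642,108),(501,164),(557,307),(698,251)]]);print('holes',H.mean(0),'disc',p(596,210,.012))
for P in (S,H):
  d=P-P.mean(0);a=np.degrees(np.arctan2(d[:,1],d[:,0]));print(np.hypot(*d.T),a, (a+45)%90-45)
# automatic: edge of plate and roll via ellipse fit; key via dark mask
g=cv2.cvtColor(s['img'],cv2.COLOR_RGB2HSV)
k=((g[:,:,2]<110)).astype(np.uint8);k[:, :180]=0;k[:,256:]=0;k[:262]=0;k[:,:]=k;k[300:]=0
n,l,st,c=cv2.connectedComponentsWithStats(k)
i=1+np.argmax(st[1:,4]);print(st[i],c[i]);q=np.argwhere(l==i)
W=np.array([unproj(s,u,v,.01)[:2] for v,u in q]);mu=W.mean(0);e=np.linalg.svd(W-mu)[2][0]
e*=np.sign(e[1]);t=(W-mu)@e;print('key mu',mu,'yaw',np.degrees(np.arctan2(e[1],e[0])),mu+e*t.min(),mu+e*t.max())
E
```

```text
roll [ 0.65349243 -0.06131342] spindle [ 0.65396008 -0.06035152]
studs [ 0.65486068 -0.06123348]
holes [ 0.45026261 -0.08107374] disc [ 0.4491465  -0.07973128]
[0.04121959 0.04219673 0.04158396 0.04189277] [   6.49291457   94.85263352 -173.10037118  -84.66221399] [6.49291457 4.85263352 6.89962882 5.33778601]
[0.04213622 0.04180578 0.04191787 0.0417144 ] [ -22.27739264   67.50921365  157.84939961 -112.79130745] [-22.27739264 -22.49078635 -22.15060039 -22.79130745]
[187 268  60  17 318] [219.53459119 276.81132075]
key mu [0.48788879 0.18238804] yaw 101.5822619954589 [0.50028542 0.12190128] [0.47245535 0.25769222]
```

Request:
{"name": "move_arm", "arguments": {
  "increments": [
    [[-1, 0.018, 0.036, 0, 0.5], [-1, 0.018, 0.036, 0, 0.5], [-1, 0.018, 0.036, 0, 0.5], [-1, 0.018, 0.036, 0, 0.5], [-1, 0.018, 0.036, 0, 0.5], [-1, 0.018, 0.036, 0, 0.5], [-1, 0.018, 0.036, 0, 0.5], [-1, 0.018, 0.036, 0, 0.5]]
  ]
}}

```text
t: 2.05
tcp_pos: [0.3363, -0.3055, 0.2316]
tool_rot: [0.982, 0.19, 0.0, 0.0]
force: [0.6, -0.9, 0.2]
finger_gap: 1.0
gripper_force: 0.0
```

Request:
{"name": "move_arm", "arguments": {
  "increments": [
    [[-1, 0.018, 0.036, 0, 0.5], [-1, 0.018, 0.036, 0, 0.2], [-1, 0.018, 0.036, 0, 0], [-1, 0.018, 0.036, 0, 0], [-1, 0.018, 0.036, 0, 0], [-1, 0.018, 0.036, 0, 0], [-1, 0, 0, 0, 0], [-1, 0, 0, 0, 0]]
  ]
}}

```text
t: 2.85
tcp_pos: [0.444, -0.0902, 0.2314]
tool_rot: [0.98, 0.197, -0.0, 0.0]
force: [-0.0, 0.3, 0.1]
finger_gap: 0.996
gripper_force: 0.0
```

Request:
{"name": "move_arm", "arguments": {
  "increments": [
    [[-1, 0.006, 0.0094, -0.04, 0], [-1, 0, 0, -0.045, 0], [-1, 0, 0, -0.045, 0], [-1, 0, 0, -0.035, 0], [-1, 0, 0, -0.025, 0], [-1, 0, 0, -0.015, 0], [-1, 0, 0, -0.01, 0], [-1, 0, 0, 0, 0]]
  ]
}}

```text
t: 3.65
tcp_pos: [0.4492, -0.0824, 0.0154]
tool_rot: [0.981, 0.195, -0.001, -0.001]
force: [-0.3, 0.9, -0.3]
finger_gap: 0.999
gripper_force: 0.0
```

Request:
{"name": "move_arm", "arguments": {
  "increments": [
    [[0.5, 0, 0, 0, 0], [0.5, 0, 0, 0, 0], [0.5, 0, 0, 0, 0], [0.5, 0, 0, 0, 0], [0.5, 0, 0, 0, 0], [0.5, 0, 0, 0, 0], [0.5, 0, 0, 0, 0], [0.5, 0, 0, 0, 0]]
  ],
  "newtons": 60
}}

```text
t: 4.45
tcp_pos: [0.45, -0.0817, 0.0176]
tool_rot: [0.981, 0.196, 0.001, 0.001]
force: [-1.0, -1.7, 6.6]
finger_gap: 0.638
gripper_force: 64.1
```

Request:
{"name": "move_arm", "arguments": {
  "increments": [
    [[0.5, 0, 0, 0.01, 0], [0.5, 0, 0, 0.025, 0], [0.5, 0, 0, 0.035, 0], [0.5, 0, 0, 0.04, 0], [0.5, 0, 0, 0.04, 0], [0.5, 0, 0, 0.03, 0], [0.5, 0, 0, 0, 0], [0.5, 0, 0, 0, 0]]
  ]
}}

```text
t: 5.25
tcp_pos: [0.449, -0.081, 0.1963]
tool_rot: [0.981, 0.196, 0.0, 0.0]
force: [-0.3, 1.1, -6.0]
finger_gap: 0.639
gripper_force: 66.4
```

Request:
{"name": "move_arm", "arguments": {
  "increments": [
    [[0.5, 0.02, 0.002, 0, 4], [0.5, 0.03, 0.003, 0, 5], [0.5, 0.03, 0.003, 0, 5], [0.5, 0.03, 0.003, 0, 5], [0.5, 0.03, 0.003, 0, 5], [0.5, 0.03, 0.003, 0, 4.3], [0.5, 0.02, 0.002, 0, 0], [0.5, 0.014, 0.001, 0, 0]]
  ]
}}

```text
t: 6.05
tcp_pos: [0.6532, -0.0606, 0.1917]
tool_rot: [0.903, 0.43, -0.002, -0.002]
force: [0.1, -0.5, -5.7]
finger_gap: 0.637
gripper_force: 66.4
```

```bash
python3 - <<'E'
from h import *
x=manip.sense();print(x['t'],x['tcp_pos'],x['tool_rot'],x['force'],x['ft_torque'],x['finger_gap'])
a=snap('top','t1')['img'];b=snap('scene','s1')['img']
A=cv2.resize(a[130:250,265:385],(480,480),interpolation=cv2.INTER_CUBIC)
B=cv2.resize(b[130:290,255:361],(318,480),interpolation=cv2.INTER_CUBIC)
cv2.imwrite('pics/z1.png',np.hstack([A,B])[:,:,::-1])
for c in('top','scene'):print([ (d['xyz'],d['confidence']) for d in manip.mark_of('plate',c)])
E
```

```text
6.05 [ 0.65319708 -0.06063326  0.19172422] [ 0.90298343  0.42966224 -0.00249446 -0.00224968] [ 0.11061148 -0.52464195 -5.74543459] [-0.03437122  0.04214291  0.00774172] 0.6366699056459052
[]
[([0.6559, -0.0574, 0.1725], 0.66), ([0.3845, 0.3038, -0.0047], 0.61)]
```

View pics/z1.png

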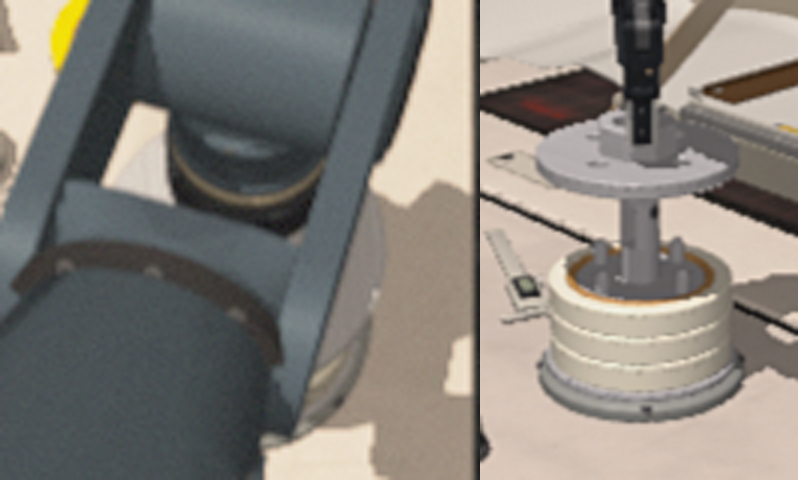

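The plate hangs level above the spindle. In the scene crop its disc spans x 537–738, the roll spans 551–733, and the spindle is at about 640.

```bash
python3 - <<'E'
from h import *
x=manip.sense();print(x['tcp_pos'],x['tool_rot'])
s=manip.snapshot('scene')
for z,n in((.182,'plate'),(.150,'spindle'),(.086,'roll'),(.01,'foot')): print(n,(proj(s,[.6542,-.061,z])-[255,130])*3+[480,0])
print((proj(s,[.6542,-.056,.18])-proj(s,[.6542,-.061,.18]))*3,(proj(s,[.6592,-.061,.18])-proj(s,[.6542,-.061,.18]))*3)
E
```

```text
[ 0.65131759 -0.06091813  0.19292039] [ 0.9030499   0.42951964 -0.00290039 -0.00231279]
plate [637.5 154.2]
spindle [637.8 195. ]
roll [638.4 274.2]
foot [639.3 364.2]
[-5.1  1.8] [-4.5 -1.5]
```

Request:
{"name": "move_arm", "arguments": {
  "increments": [
    [[0.5, 0, 0, 0, 0], [0.5, 0, 0, 0, 0], [0.5, 0, 0, 0, 0], [0.5, 0, 0, 0, 0]]
  ]
}}

```text
t: 6.7
tcp_pos: [0.6536, -0.0615, 0.1966]
tool_rot: [0.903, 0.429, 0.0, 0.0]
force: [-0.4, 0.2, -6.0]
finger_gap: 0.639
gripper_force: 66.4
```

```bash
python3 - <<'E'
from h import *
x=manip.sense();print(x['tcp_pos'],x['tool_rot'])
s=snap('scene','s2');a=s['img']
A=cv2.resize(a[165:271,270:346],(456,636),interpolation=cv2.INTER_CUBIC)[:590]
cv2.imwrite('pics/z2.png',A[:,:,::-1])
E
```

```text
[ 0.65358215 -0.06154158  0.19664731] [9.03132504e-01 4.29361913e-01 1.13562513e-04 1.18684077e-04]
```

View pics/z2.png

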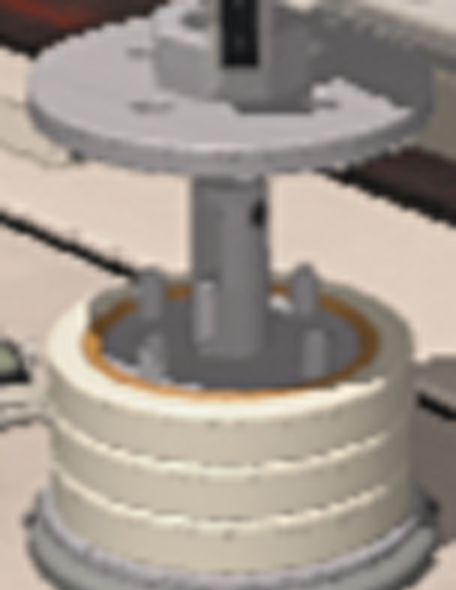

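Plate disc spans 28–433 (centre 230.5), roll 47–413 (230) and spindle 190–269 (229.5), so they are aligned to within about 0.5 mm in this view. Now lowering the plate.

Request:
{"name": "move_arm", "arguments": {
  "increments": [
    [[0.5, 0, 0, -0.01, 0], [0.5, 0, 0, -0.015, 0], [0.5, 0, 0, -0.015, 0], [0.5, 0, 0, -0.015, 0], [0.5, 0, 0, -0.015, 0], [0.5, 0, 0, 0, 0], [0.5, 0, 0, 0, 0], [0.5, 0, 0, 0, 0]]
  ]
}}

```text
t: 7.55
tcp_pos: [0.6538, -0.0615, 0.1267]
tool_rot: [0.903, 0.43, -0.0, 0.0]
force: [0.1, -0.1, -5.9]
finger_gap: 0.635
gripper_force: 66.4
```

Request:
{"name": "move_arm", "arguments": {
  "increments": [
    [[0.5, 0, 0, -0.003, 0], [0.5, 0, 0, -0.003, 0], [0.5, 0, 0, -0.002, 0], [0.5, 0, 0, -0.002, 0], [0.5, 0, 0, 0, 0], [0.5, 0, 0, 0, 0]]
  ]
}}

```text
t: 8.15
tcp_pos: [0.6537, -0.0614, 0.1163]
tool_rot: [0.903, 0.429, -0.0, -0.0]
force: [-0.5, 0.4, -5.6]
finger_gap: 0.636
gripper_force: 66.3
```

Request:
{"name": "move_arm", "arguments": {
  "increments": [
    [[0.5, 0, 0, -0.002, 0], [0.5, 0, 0, -0.002, 0], [0.5, 0, 0, -0.002, 0], [0.5, 0, 0, -0.001, 0], [0.5, 0, 0, 0, 0], [0.5, 0, 0, 0, 0]]
  ]
}}

```text
t: 8.75
tcp_pos: [0.654, -0.0615, 0.1092]
tool_rot: [0.903, 0.429, 0.0, 0.0]
force: [1.6, 0.4, -6.3]
finger_gap: 0.636
gripper_force: 66.3
```

Request:
{"name": "move_arm", "arguments": {
  "increments": [
    [[0.5, 0.0004, 0, -0.002, 0], [0.5, 0, 0, -0.002, 0], [0.5, 0, 0, -0.001, 0], [0.5, 0, 0, -0.001, 0], [0.5, 0, 0, 0, 0], [0.5, 0, 0, 0, 0]]
  ]
}}

```text
t: 9.35
tcp_pos: [0.6541, -0.0614, 0.1037]
tool_rot: [0.903, 0.429, -0.0, 0.0]
force: [-2.2, 0.4, -1.1]
finger_gap: 0.637
gripper_force: 66.9
```

Request:
{"name": "move_arm", "arguments": {
  "increments": [
    [[0.5, 0, 0, -0.0005, 0], [0.3, 0, 0, 0, 0], [0.0, 0, 0, 0, 0], [-0.5, 0, 0, 0, 0], [-1, 0, 0, 0, 0], [-1, 0, 0, 0, 0], [-1, 0, 0, 0, 0], [-1, 0, 0, 0.005, 0]]
  ]
}}

```text
t: 10.15
tcp_pos: [0.6537, -0.0613, 0.1072]
tool_rot: [0.903, 0.429, -0.001, -0.0]
force: [-0.1, 0.2, -0.6]
finger_gap: 0.999
gripper_force: 0.0
```

Request:
{"name": "move_arm", "arguments": {
  "increments": [
    [[-1, 0, 0, 0.02, 0], [-1, 0, 0, 0.04, 0], [-1, 0, 0, 0.04, 0], [-1, 0, 0, 0.03, 0], [-1, -0.02, 0.03, 0, 0], [-1, -0.02, 0.035, 0, 0], [-1, -0.025, 0.035, 0, 0], [-1, -0.025, 0.035, 0, 0]]
  ]
}}

```text
t: 10.95
tcp_pos: [0.5634, 0.0746, 0.2383]
tool_rot: [0.903, 0.429, 0.001, 0.0]
force: [0.3, 0.7, 1.1]
finger_gap: 0.998
gripper_force: 0.0
```

```bash
python3 - <<'E'
from h import *
x=manip.sense();print(x['tcp_pos'],x['tool_rot'],x['t'])
b=snap('scene','s3')['img'];a=snap('top','t3')['img']
A=cv2.resize(a[150:250,270:380],(440,400),interpolation=cv2.INTER_CUBIC)
B=cv2.resize(b[180:280,270:350],(320,400),interpolation=cv2.INTER_CUBIC)
cv2.imwrite('pics/z3.png',np.hstack([A,B])[:,:,::-1])
for c in('top','scene'):
  for l in('plate','plate_boss','key','key_head'):print(c,l,[ (np.round(d['xyz'],4),round(d['confidence'],2)) for d in manip.mark_of(l,c)])
E
```

```text
[0.56341507 0.07458837 0.23833577] [9.03262936e-01 4.29087070e-01 5.70025284e-04 1.72623906e-04] 10.95
top plate [(array([ 0.6546, -0.059 ,  0.0875]), 0.7)]
top plate_boss [(array([ 0.6548, -0.0611,  0.1214]), 0.97)]
top key []
top key_head []
scene plate [(array([ 0.6554, -0.0583,  0.0842]), 0.93)]
scene plate_boss [(array([ 0.6586, -0.0587,  0.1158]), 0.9), (array([ 0.7516,  0.1048, -0.0011]), 0.19)]
scene key [(array([0.4869, 0.1983, 0.0043]), 0.58)]
scene key_head [(array([0.5   , 0.1334, 0.0139]), 0.79)]
```

View pics/z3.png

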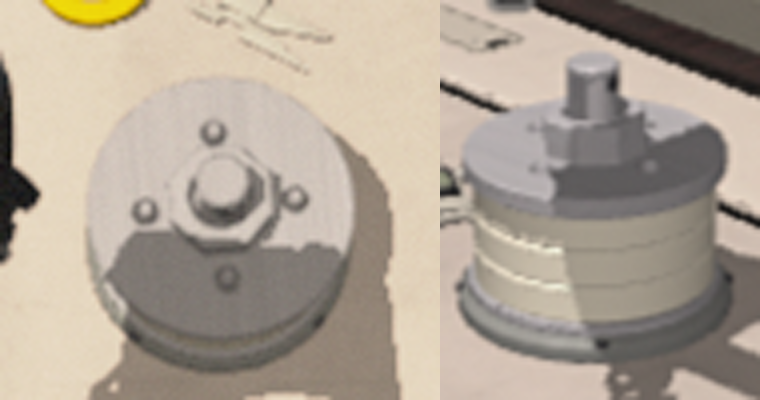

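The plate is seated: all four studs show through the holes. Next I'll check which way the slot runs.

```bash
python3 - <<'E'
from h import *
c=[]
for f in('scene0','s3'):
  a=cv2.imread(f'pics/{f}.png')[185:245,282:332];c.append(cv2.resize(a,(400,480),interpolation=cv2.INTER_CUBIC))
cv2.imwrite('pics/z4.png',np.hstack(c))
s=manip.snapshot('scene')
for z in(.112,.135,.14,.15):
  for yaw in(95.9,185.9):
    r=np.radians(yaw);print(z,yaw,(proj(s,[.6542+.015*np.cos(r),-.061+.015*np.sin(r),z])-[282,185])*8)
E
```

```text
0.112 95.9 [169.6 221.6]
0.112 185.9 [245.6 220. ]
0.135 95.9 [168.8 144.8]
0.135 185.9 [244.8 143.2]
0.14 95.9 [168. 128.]
0.14 185.9 [244.8 126.4]
0.15 95.9 [168.   94.4]
0.15 185.9 [244.8  92.8]
```

View pics/z4.png

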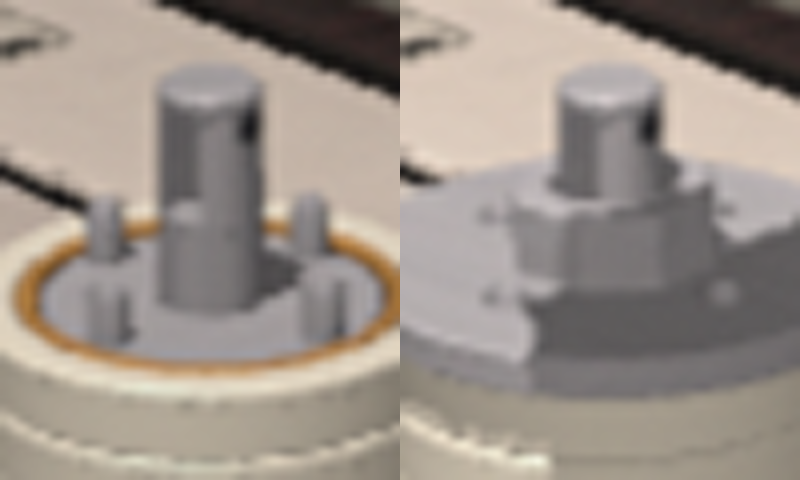

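Left panel: the slot opens at the spindle's left edge (ledge at 180,212) and the cross pin's end is on the right (248,125). So the slot runs along world 95.9°, and the key, with its nose towards +y, can enter from the −y side.

Request:
{"name": "move_arm", "arguments": {
  "increments": [
    [[-1, -0.008, 0.007, 0, 7], [-1, -0.011, 0.01, 0, 7.5], [-1, -0.011, 0.01, 0, 7.5], [-1, -0.011, 0.01, 0, 7.5], [-1, -0.011, 0.01, 0, 7.5], [-1, -0.008, 0.008, 0, 7.5], [-1, -0.004, 0.004, -0.02, 6.3], [-1, 0, 0, -0.03, 0]]
  ]
}}

```text
t: 12.3
tcp_pos: [0.5015, 0.1329, 0.1889]
tool_rot: [0.631, 0.776, 0.002, 0.002]
force: [0.5, 0.1, -1.0]
finger_gap: 1.004
gripper_force: 0.0
```

Request:
{"name": "move_arm", "arguments": {
  "increments": [
    [[-1, 0, 0, -0.04, 0], [-1, 0, 0, -0.04, 0], [-1, 0, 0, -0.03, 0], [-1, 0, 0, -0.02, 0], [-1, 0, 0, 0, 0], [-1, 0, 0, 0, 0]]
  ]
}}

```text
t: 12.9
tcp_pos: [0.5006, 0.1323, 0.0578]
tool_rot: [0.632, 0.775, -0.0, -0.0]
force: [0.7, -0.2, -1.0]
finger_gap: 0.998
gripper_force: 0.0
```

```bash
python3 - <<'E'
from h import *
x=manip.sense();print(x['tcp_pos'],x['tool_rot'],x['q'],x['t'])
for c in('top','scene'):
  s=snap(c,'k'+c)
  for l in('key','key_head'):print(c,l,[ (np.round(d['xyz'],4),round(d['confidence'],2)) for d in manip.mark_of(l,c)])
b=s['img'];cv2.imwrite('pics/z5.png',cv2.resize(b[270:350,225:325],(700,560),interpolation=cv2.INTER_CUBIC)[:,:,::-1])
E
```

```text
[0.50057664 0.1322744  0.05776207] [ 6.31809148e-01  7.75123976e-01 -1.03592032e-04 -1.11309189e-04] [ 4.22804462e-02  6.65633828e-01  1.83521551e+00 -1.18666693e-05
  6.41047341e-01 -1.60736333e-01] 12.9
top key []
top key_head [(array([ 0.7546,  0.1063, -0.0011]), 0.29)]
scene key [(array([0.4868, 0.1926, 0.0017]), 0.64)]
scene key_head [(array([0.4999, 0.1317, 0.009 ]), 0.71)]
```

View pics/z5.png

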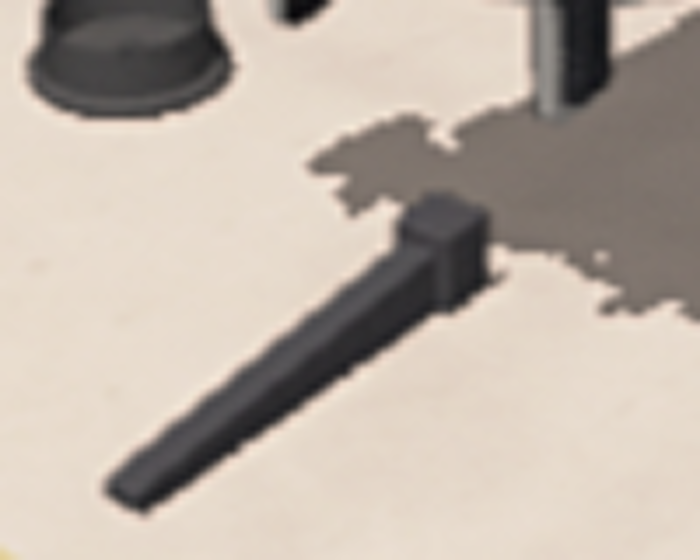

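The key lies flat side down, with its head at about (443,245) in the crop between the fingers and its nose at (130,490). Going down to grip it.

Request:
{"name": "move_arm", "arguments": {
  "increments": [
    [[-1, 0, 0.001, -0.02, 0], [-1, 0, 0, -0.02, 0], [-1, 0, 0, -0.012, 0], [-1, 0, 0, 0, 0], [-1, 0, 0, 0, 0], [0.2, 0, 0, 0, 0], [0.6, 0, 0, 0, 0], [0.9, 0, 0, 0, 0]]
  ],
  "newtons": 90
}}

```text
t: 14.0
tcp_pos: [0.5006, 0.1336, 0.0064]
tool_rot: [0.632, 0.775, 0.0, 0.0]
force: [0.2, -0.3, -0.7]
finger_gap: 0.514
gripper_force: 0.0
```

Request:
{"name": "move_arm", "arguments": {
  "increments": [
    [[0.9, 0, 0, 0, 0], [0.9, 0, 0, 0, 0], [0.9, 0, 0, 0, 0], [0.9, 0, 0, 0, 0], [0.9, 0, 0, 0, 0], [0.9, 0, 0, 0, 0]]
  ]
}}

```text
t: 14.6
tcp_pos: [0.5003, 0.1336, 0.0064]
tool_rot: [0.632, 0.775, 0.0, 0.0]
force: [-0.4, 0.1, 6.1]
finger_gap: 0.214
gripper_force: 88.5
```

Request:
{"name": "move_arm", "arguments": {
  "increments": [
    [[0.9, 0, 0, 0.01, 0], [0.9, 0, 0, 0.03, 0], [0.9, 0, 0, 0.04, 0], [0.9, 0, 0, 0.04, 0], [0.9, 0, 0, 0.04, 0], [0.9, 0, 0, 0.04, 0], [0.9, 0, 0, 0, 0], [0.9, 0, 0, 0, 0]]
  ]
}}

```text
t: 15.4
tcp_pos: [0.5001, 0.1336, 0.2068]
tool_rot: [0.632, 0.775, 0.001, 0.001]
force: [-0.5, 0.4, -2.7]
finger_gap: 0.209
gripper_force: 88.3
```

Request:
{"name": "move_arm", "arguments": {
  "increments": [
    [[0.9, 0.01, -0.0207, 0, 0], [0.9, 0.015, -0.03, 0, -1.7], [0.9, 0.0175, -0.037, 0, -2], [0.9, 0.0175, -0.037, 0, -2], [0.9, 0.0175, -0.037, 0, 0], [0.9, 0.0175, -0.037, 0, 0], [0.9, 0.0175, -0.037, 0, 0], [0.9, 0.0175, -0.037, 0, 0]]
  ]
}}

```text
t: 16.2
tcp_pos: [0.629, -0.1401, 0.2027]
tool_rot: [0.669, 0.743, -0.001, -0.003]
force: [0.4, 0.4, -1.9]
finger_gap: 0.21
gripper_force: 88.3
```

Request:
{"name": "move_arm", "arguments": {
  "increments": [
    [[0.9, 0.0175, -0.036, 0, 0], [0.9, 0.015, -0.03, 0, 0], [0.9, 0.0078, -0.015, 0, 0], [0.9, 0, 0, -0.02, 0], [0.9, 0, 0, -0.03, 0], [0.9, 0, 0, -0.02, 0], [0.9, 0, 0, 0, 0], [0.9, 0, 0, 0, 0]]
  ]
}}

```text
t: 17.0
tcp_pos: [0.6694, -0.2196, 0.1337]
tool_rot: [0.669, 0.743, -0.001, -0.002]
force: [1.0, 0.3, -1.6]
finger_gap: 0.209
gripper_force: 88.2
```

```bash
python3 - <<'E'
from h import *
x=manip.sense();print(x['tcp_pos'],x['tool_rot'],x['force'],x['t'])
for c in('top','scene'):
  s=snap(c,'m'+c)
  for l in('key','key_head','plate_boss'):print(c,l,[ (np.round(d['xyz'],4),round(d['confidence'],2)) for d in manip.mark_of(l,c)])
  u,v=proj(s,[.66,-.14,.12]).astype(int);im=s['img'][v-42:v+42,u-42:u+42]
  im=cv2.resize(im,(400,400),interpolation=cv2.INTER_CUBIC); A=im if c=='top' else np.hstack([A,im]);print(u-42,v-42)
cv2.imwrite('pics/z6.png',A[:,:,::-1])
E
```

```text
[ 0.6693786  -0.21959158  0.13365138] [ 6.69362887e-01  7.42932582e-01 -5.29288708e-04 -2.05502944e-03] [ 1.02918635  0.25937514 -1.60245591] 17.0
top key []
top key_head [(array([ 0.652 , -0.0588,  0.1216]), 0.49)]
top plate_boss []
319 154
scene key [(array([ 0.662 , -0.1577,  0.1355]), 0.61), (array([ 0.6549, -0.0594,  0.1379]), 0.29)]
scene key_head [(array([ 0.6537, -0.06  ,  0.0857]), 0.75), (array([ 0.6707, -0.2176,  0.1445]), 0.52)]
scene plate_boss [(array([ 0.6558, -0.0597,  0.1192]), 0.73), (array([ 0.6549, -0.0652,  0.1048]), 0.4), (array([ 0.6551, -0.0584,  0.0823]), 0.32), (array([ 0.6619,  0.1197, -0.0011]), 0.24)]
289 156
```

View pics/z6.png

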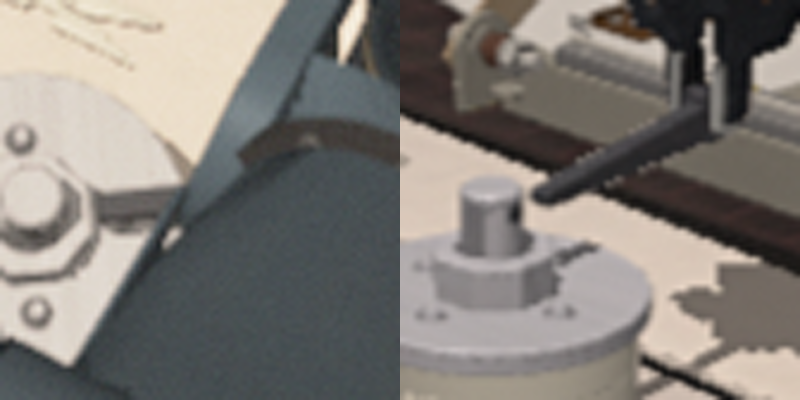

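```bash
python3 - <<'E'
from h import *
x=manip.sense();T=np.array(x['tcp_pos']);print(T,x['t'])
u=np.array([-.1045,.9945,0]);w=np.array([.9945,.1045,0])
for c,o in(('top',(319,154)),('scene',(289,156))):
  s=manip.snapshot(c)
  P=lambda p:((proj(s,p)-o)*400/84+([400,0] if c=='scene' else [0,0])).round()
  b=T-[0,0,.0064]
  for n,d,l,z in(('noseTopL',.130,-.006,.008),('noseTopR',.130,.006,.008),('noseBot',.130,0,0),('midL',.08,-.006,.013),('midR',.08,.006,.013),('headTop',0,0,.026)): print(c,n,P(b+u*d+w*l+[0,0,z]))
  print('spindle',P([.6542,-.061,.15]))
E
```

```text
[ 0.67081466 -0.22026476  0.13679282] 17.4
top noseTopL [ 98. 209.]
top noseTopR [ 95. 183.]
top noseBot [ 96. 200.]
top midL [208. 197.]
top midR [206. 171.]
top headTop [388. 162.]
spindle [ 30. 194.]
scene noseTopL [541. 195.]
scene noseTopR [522. 189.]
scene noseBot [531. 207.]
scene midL [609. 157.]
scene midR [590. 151.]
scene headTop [702.  89.]
spindle [489. 186.]
```

The key is held level, its nose about 30 mm short of the axis and in line with the spindle within about 1 mm. Lowering it and entering the slot.

Request:
{"name": "move_arm", "arguments": {
  "increments": [
    [[0.9, 0, 0, -0.0085, 0], [0.9, 0, 0, 0, 0], [0.9, -0.0005, 0.005, 0, 0], [0.9, -0.0005, 0.005, 0, 0], [0.9, -0.0005, 0.005, 0, 0], [0.9, -0.0005, 0.005, 0, 0], [0.9, -0.0005, 0.005, 0, 0], [0.9, 0, 0, 0, 0]]
  ]
}}

```text
t: 18.3
tcp_pos: [0.6684, -0.1938, 0.1276]
tool_rot: [0.669, 0.743, 0.001, 0.0]
force: [0.9, 0.8, -1.4]
finger_gap: 0.212
gripper_force: 88.2
```

Request:
{"name": "move_arm", "arguments": {
  "increments": [
    [[0.9, -0.0005, 0.005, 0, 0], [0.9, -0.0005, 0.005, 0, 0], [0.9, -0.0005, 0.005, 0, 0], [0.9, -0.0005, 0.005, 0, 0], [0.9, -0.0005, 0.005, 0, 0], [0.9, -0.0005, 0.005, 0, 0], [0.9, -0.0005, 0.005, 0, 0], [0.9, 0, 0, 0, 0]]
  ]
}}

```text
t: 19.1
tcp_pos: [0.6647, -0.159, 0.1274]
tool_rot: [0.669, 0.743, 0.001, -0.0]
force: [3.5, 1.3, -2.6]
finger_gap: 0.209
gripper_force: 88.2
```

Request:
{"name": "move_arm", "arguments": {
  "increments": [
    [[0.9, -0.0005, 0.005, 0, 0], [0.9, -0.0005, 0.005, 0, 0], [0.9, 0, 0, 0, 0], [0.9, 0, 0, -0.001, 0], [0.9, 0, 0, 0, 0]]
  ]
}}

```text
t: 19.6
tcp_pos: [0.6636, -0.1494, 0.1265]
tool_rot: [0.67, 0.743, 0.001, -0.0]
force: [4.3, 1.6, 0.2]
finger_gap: 0.209
gripper_force: 88.5
```

Request:
{"name": "move_arm", "arguments": {
  "increments": [
    [[0.9, 0.0008, 0, 0, 0], [0.9, -0.0003, 0.004, 0, 0], [0.9, -0.0004, 0.004, 0, 0], [0.9, -0.0004, 0.004, 0, 0], [0.9, -0.0004, 0.004, 0, 0], [0.9, 0, 0, 0, 0]]
  ]
}}

```text
t: 20.2
tcp_pos: [0.6623, -0.1333, 0.1263]
tool_rot: [0.669, 0.743, -0.0, -0.0]
force: [1.8, -1.2, 0.8]
finger_gap: 0.209
gripper_force: 88.7
```

Request:
{"name": "move_arm", "arguments": {
  "increments": [
    [[0.9, -0.0003, 0.003, 0, 0], [0.9, -0.0003, 0.003, 0, 0], [0.9, -0.0002, 0.002, 0, 0], [0.9, 0, 0, 0, 0], [0.9, 0, 0, 0, 0]]
  ]
}}

```text
t: 20.7
tcp_pos: [0.6616, -0.1256, 0.1263]
tool_rot: [0.669, 0.743, 0.0, -0.001]
force: [-0.5, -0.3, 2.3]
finger_gap: 0.212
gripper_force: 88.8
```

Request:
{"name": "move_arm", "arguments": {
  "increments": [
    [[0.9, -0.0002, 0.002, 0, 0], [0.9, -0.0001, 0.001, 0, 0], [0.9, -0.0001, 0.001, 0, 0], [0.9, 0, 0, 0, 0], [0.9, 0, 0, 0, 0]]
  ]
}}

```text
t: 21.2
tcp_pos: [0.6616, -0.1221, 0.1264]
tool_rot: [0.669, 0.743, 0.0, 0.0]
force: [0.7, -1.9, 2.7]
finger_gap: 0.211
gripper_force: 88.9
```

Request:
{"name": "move_arm", "arguments": {
  "increments": [
    [[0.9, -0.0002, 0.002, 0, 0], [0.9, 0, 0.001, 0, 0], [0.9, 0, 0.001, 0, 0], [0.9, 0, 0, 0, 0], [0.9, 0, 0, 0, 0]]
  ]
}}

```text
t: 21.7
tcp_pos: [0.6615, -0.1188, 0.1264]
tool_rot: [0.669, 0.743, -0.0, 0.001]
force: [-0.6, -5.4, 3.6]
finger_gap: 0.21
gripper_force: 88.9
```

Wedging has begun; pushing on.

Request:
{"name": "move_arm", "arguments": {
  "increments": [
    [[0.9, 0, 0.001, 0, 0], [0.9, 0, 0.001, 0, 0], [0.9, 0, 0.001, 0, 0], [0.9, 0, 0, 0, 0], [0.9, 0, 0, 0, 0]]
  ]
}}

```text
t: 22.2
tcp_pos: [0.6617, -0.1178, 0.1265]
tool_rot: [0.669, 0.743, -0.001, 0.002]
force: [-0.8, -8.3, 1.7]
finger_gap: 0.214
gripper_force: 88.8
```

Request:
{"name": "move_arm", "arguments": {
  "increments": [
    [[0.9, 0, 0.002, 0, 0], [0.9, 0, 0.002, 0, 0], [0.9, 0, 0.001, 0, 0], [0.9, 0, 0, 0, 0], [0.9, 0, 0, 0, 0]]
  ]
}}

```text
t: 22.7
tcp_pos: [0.6619, -0.1165, 0.1266]
tool_rot: [0.669, 0.743, -0.003, 0.004]
force: [-0.9, -18.3, 1.0]
finger_gap: 0.214
gripper_force: 88.6
```

Request:
{"name": "move_arm", "arguments": {
  "increments": [
    [[0.9, 0, 0.001, 0, 0], [0.9, 0, 0, 0, 0], [0.5, 0, 0, 0, 0], [0.0, 0, 0, 0, 0], [-0.5, 0, 0, 0, 0], [-0.5, 0, 0, 0, 0], [-0.5, 0, 0, 0, 0], [-0.5, 0, 0, 0, 0]]
  ]
}}

```text
t: 23.5
tcp_pos: [0.6613, -0.1085, 0.1262]
tool_rot: [0.669, 0.743, 0.0, -0.0]
force: [-0.8, -0.0, 0.1]
finger_gap: 0.747
gripper_force: 0.0
```

Request:
{"name": "move_arm", "arguments": {
  "increments": [
    [[-0.5, 0, -0.003, 0.01, 0], [-0.5, 0, 0, 0.03, 0], [-0.5, 0, 0, 0.04, 0], [-0.5, 0, 0, 0.04, 0], [-0.5, -0.01, -0.04, 0, 0], [-0.5, -0.01, -0.045, 0, 0], [-0.5, -0.01, -0.045, 0, 0], [-0.5, -0.01, -0.045, 0, 0]]
  ]
}}

```text
t: 24.3
tcp_pos: [0.621, -0.2887, 0.2477]
tool_rot: [0.669, 0.743, 0.0, 0.001]
force: [0.1, -0.2, 0.1]
finger_gap: 0.749
gripper_force: 0.0
```

Request:
{"name": "move_arm", "arguments": {
  "increments": [
    [[-0.5, -0.01, -0.045, 0, 0], [-0.5, -0.01, -0.045, 0, 0], [-0.5, -0.01, -0.045, 0, 0], [-0.5, 0, 0, 0, 0], [-0.5, 0, 0, 0, 0]]
  ]
}}

```text
t: 24.8
tcp_pos: [0.5906, -0.4236, 0.2466]
tool_rot: [0.67, 0.742, 0.0, 0.0]
force: [0.2, 0.3, 0.2]
finger_gap: 0.749
gripper_force: 0.0
```

```bash
python3 - <<'E'
from h import *
x=manip.sense();print(x['tcp_pos'],x['force'],x['t'])
for c in('top','scene'):
  s=snap(c,'e'+c)
  for l in('key','key_head','plate','plate_boss'):print(c,l,[ (np.round(d['xyz'],4),round(d['confidence'],2)) for d in manip.mark_of(l,c)[:2]])
  u,v=proj(s,[.66,-.09,.12]).astype(int);im=s['img'][v-42:v+42,u-42:u+42];print(u-42,v-42)
  P=lambda p:((proj(s,p)-(u-42,v-42))*400/84+([400,0] if c=='scene' else [0,0])).round()
  for d,z in((-.07,.146),(-.05,.146),(.07,.128)):print(P([.6542-.1028*d,-.061+.9947*d,z]))
  im=cv2.resize(im,(400,400),interpolation=cv2.INTER_CUBIC); A=im if c=='top' else np.hstack([A,im])
cv2.imwrite('pics/z7.png',A[:,:,::-1])
E
```

```text
[ 0.59057512 -0.42356104  0.24664628] [0.20571442 0.30289622 0.15799318] 24.8
top key [(array([ 0.6576, -0.0638,  0.1197]), 0.59)]
top key_head [(array([ 0.6626, -0.1122,  0.1319]), 0.8)]
top plate [(array([ 6.175e-01, -3.867e-01, -1.000e-04]), 0.49)]
top plate_boss [(array([ 0.6544, -0.0594,  0.1215]), 0.77)]
296 154
[295. 184.]
[250. 188.]
[-13. 219.]
scene key [(array([ 0.6542, -0.0536,  0.1209]), 0.54)]
scene key_head [(array([ 0.6624, -0.1165,  0.131 ]), 0.68)]
scene plate [(array([ 0.655 , -0.0615,  0.0829]), 0.98), (array([ 0.3838,  0.303 , -0.0005]), 0.24)]
scene plate_boss [(array([ 0.6616, -0.0574,  0.1169]), 0.66)]
273 161
[662. 131.]
[635. 142.]
[461. 249.]
```

View pics/z7.png

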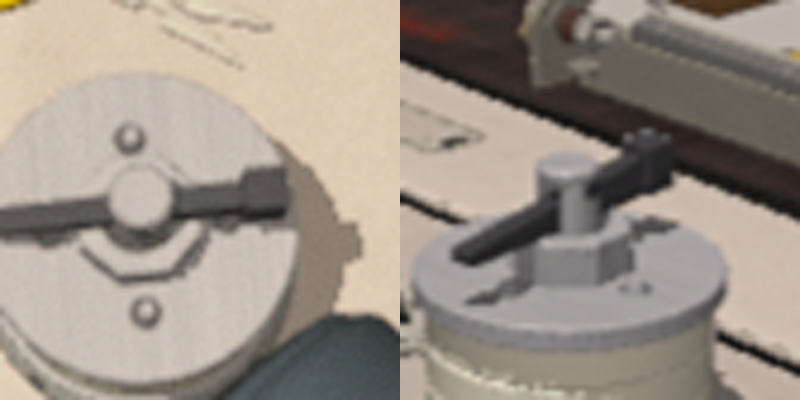

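The key is through the slot and lies on the boss. Its head ends at about 288 against the nominal 295, which puts its mid-length about 3 mm off the axis, within the 9 mm limit. It took an 18 N push and stayed wedged on release, so I'm handing in.

```bash
python3 -c "
from station import manip
print(manip.sign_off())"
```

```text
the job is handed in; nothing more can be done
None
```

The plate is seated on the rolls over all four studs, the key is wedged under the cross pin with an 18 N push, the arm is clear, and the job was handed in at about 25 s; no verdict was returned.

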